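# Load the sample caddy through the spring flap

### The arm

A 7-joint arm with a two-finger parallel gripper is mounted at the origin on the work surface. World frame = base frame: x ahead of the robot, y to its left, z up, the work surface at z = 0. Lengths are in m, angles in degrees, forces in N, time in s.
With the tool pointing down it reaches from about 0.425 to 0.875 m from the base axis. Payload 9.9 kg.
Tool frame: the origin (TCP) lies midway between the tips of the shut fingers; the grasp point (between the pads) lies 19 mm behind it; z points along the fingers, y is the line along which they close (so a half turn about z gives the same grasp; the last joint's range is limited). The gripper opens to 85 mm and grips with 20 to 120 N. Pads are 22 mm wide; open, the fingers measure 114 mm over their backs; the gripper's body (76 mm by 85 mm) begins 54 mm behind the grasp point. The pads swing forward as they close: fully open they stand 13 mm farther back than shut.
Start: joints at [68.996, 32.985, 1.427, 82.34, -0.859, 64.687, -3.237], TCP at [0.188, -0.648, 0.206] pointing down, gripper open.
Joint ranges: [-157.87, 157.87], [-19.46, 123.44], [-87.15, 90], [11.01, 140.99], [-62.26, 242.26], [9.8, 113.94], [-161.44, 161.44]. Speed limits (degrees/s): [127.2, 127.2, 172.46, 172.46, 180, 180, 180].

### API

Orientations are given as a 3x3 rotation matrix whose columns are the frame's x, y, z axes.
In Python, from station import status, vision, order gives the robot as it stands. The module is installed in compiled form; this text tells all that it offers.
- The arm moves only by the tool drive_tool, never from a script. Its argument "targets" is a list that holds one entry, the list of rows, each a list of 7 numbers: the shift along the tool's x, y, z as a fraction of full scale, then the turn, a rotation vector about the tool's x, y, z as a fraction of full scale, then the opening, from 0 (shut) to 1 (fully open). A call has 1 to 20 rows; each row shifts and turns the commanded pose from where the row before left it, along the tool's axes as they then stand; what a row does not reach is not made up. Full scale, the value 1, is 0.04 m for a shift and 6 degrees for a turn. A row lasts 1/12 s, in which the tool goes at most 41.7 mm and 7.16 degrees, less where a joint would pass 70% of its speed; a pose out of reach is approached as far as the arm can. A call with a number of a shift or a turn outside -1 to 1 is refused whole. A call with a gripper value outside its range is refused whole. The fingers move at their own pace and stop on an object; "squeeze" is the grip in N (left out, the last holds). Time passes only in rows, so rows that do not move let the fingers close. It gives the time, the measured TCP pose, the force, the opening and the grip force at its end, in the units of the state.
- status.get_obs(): the state, without advancing time (a new reading comes with each control period).
- vision.read_camera(name): name is "side" or "top" or "wrist"; returns the picture (400x640x3 uint8, red, green, blue); there is no depth.
- vision.camera_model(name): a dict with "mtx" (3x3 intrinsics, pixels), "eye" and "attitude" of the camera in the world; the wrist camera has in their place "tool_from_camera" (4x4, takes a point from camera to tool coordinates, whose origin is the TCP and whose axes are the flange's). Camera axes: x right, y up, looking along -z (the intrinsics and any distortion apply to the point x, -y, -z); pixel columns grow to the right and rows downward; lengths in m; the calibration is good to about 2 mm. A picture is of the moment at which its call begins: read the wrist's pose just before it. camera_model takes no time and is no camera call.
- order.close_job(): hands the job in; it is judged then, once.
The state is a dict: "time_s": time; "joint_positions": joint angles; "dq": joint speeds; "tau": joint torques, N m; "ee_pos": TCP position; "ee_rot": TCP orientation; "contact_force": force on the tool from outside, world axes, zero at the start; "moment": the same for the moment, N m; "width": opening from 0.0 (shut) to 1.0 (fully open); "gripper_force": force on a finger pad.
Only numpy, scipy, OpenCV 4.12 (cv2) and the standard library are available. Lean on these libraries where they do the work, as an engineer would, in place of code of your own. Each camera call takes 0.05 s, during which the arm holds its last target. There are 200 camera calls.

### The job

Set the sample caddy down on the open mouth of the aluminium lane, in line with it, then push it from behind through the spring flap and on until its rear drops off the step inside into the well and it sits flat on the well's floor. Push gently: do not ram the rubber-faced spring buffer at the end back by more than a centimetre, nor bear hard on the lane or the flap. Then withdraw so that the flap swings shut behind the caddy, and leave the other things where they are.

Things in the scene. Friction and masses are not known exactly. Their poses are not given: they have to be found in the camera images.
- caddy_mid (a point): Centre of the sample caddy, half-way up (26 above its underside; all sizes in mm): grey tray 84 long (its x), 64 wide (its y), 24 high, walls 4, with a plain square steel tin, 42 by 42, fixed in line in its middle, top 52 above the underside: grip it by the tin. About 0.5 kg. Front and rear alike, either end may lead. z up. Starts on the counter.
- lane: Aluminium lane fixed to the counter. Origin at counter level under the shut flap, mid-way between the mouth's guides; x = push direction, y to its left, z up. Mouth from x = -130 to 0, open at its outer end; floor 9 above the counter; guides, top 23 above the counter, inner faces at y = -38 and +38.
- mouth (a point): Point on the floor in the middle of the lane's mouth, at lane x = -75: a caddy centred here stands clear of the shut flap. Axes as the lane's.
- run (a point): Point on the floor beyond the flap, lane x = 60. Walls here 43 above the counter, at lane y = -38 and +50 (pocket for the open flap); open above to x = 140, then a clear hood 68 to 72 above the counter. The floor, 9 high, ends in a step somewhere from x = 85 to 115, set anew each time: feel for it. Beyond is the well, floor 3 above the counter.
- flap (a joint): Steel spring flap across the lane, 81 wide, 4 thick, 10 to 46 above the counter, on a vertical pin at lane x = 0, y = 47. 0 = shut; swings in (towards lane +x) to 1.6 rad against 0.024 to 0.09 N m; shuts itself, but leans on whatever is in its way. Open, it reaches to lane x = 83.
- buffer (a joint): Travel (m) of the rubber-faced spring buffer at the lane's end: 0 free, 0.020 bottomed; yields at 2 N, then 0.4 N per mm. The caddy meets it 2 mm before its rear passes the step, so its rear can drop from about 0.003 to 0.005 on; friction on the pusher may hold the rear up until the pusher eases down a few mm. It then holds the caddy back against the step.
- pitcher: Bystander: steel milk pitcher, 76 across the rim, 95 tall; origin under its centre.
- cup: Bystander: white cup, 66 across the rim, 55 tall; origin under its centre.
- tamper: Bystander: dark steel tamper, 58 across its foot, 84 tall; origin under its centre.
- portafilter: Bystander: portafilter, round steel head 74 across and 34 tall with a dark handle reaching 178 to its -x; origin under its head.
- caddy: The same caddy: centre of its underside.

How it is judged (in metres and radians):
On the way, in this order (a step that is already met when the one before it is completed fails the run):
1. the caddy stands upright on the lane's mouth, in line, with the flap shut (x of caddy_mid in the frame of lane between -0.11 and -0.035 m and y of caddy_mid in the frame of lane between -0.015 and 0.015 m and z of caddy_mid in the frame of lane below 0.04 m and angle between caddy_mid's own z axis and vertical below 0.1 rad and angle between the x axis of caddy_mid and the x axis of lane, either way round below 0.25 rad and value of joint flap below 0.15 rad), for 0.2 s.
2. the caddy slides through the doorway along the floor, holding the flap open (x of caddy_mid in the frame of lane between 0 and 0.07 m and z of caddy_mid in the frame of lane below 0.04 m and value of joint flap above 0.8 rad), for 0.1 s.
At the end, for the whole second after the job is handed in: the caddy sits flat (within 0.04 rad) on the well's floor beyond the step (its centre under 30.7 mm above the counter), at rest, and the flap is shut behind it (within 0.1 rad) (x of caddy_mid in the frame of lane between 0.122 and 0.165 m and z of caddy_mid in the frame of lane below 0.0307 m and angle between caddy_mid's own z axis and vertical below 0.04 rad and value of joint flap below 0.1 rad and linear speed of caddy below 0.02 m/s); the robot touches nothing.
It fails at once if the buffer is rammed in by more than 12 mm (value of joint buffer above 0.012 m).
It fails at once if the fingers bear on the lane or flap with more than 25 N (contact force between the fingers and lane above 25 N).
It fails at once if the caddy is tipped by more than 0.5 rad (angle between caddy_mid's own z axis and vertical above 0.5 rad).
It fails at once if a bystander (pitcher, cup, tamper or portafilter) is moved by more than 30 mm (distance of any of pitcher, cup, tamper, portafilter from where it was at the start of the episode above 0.03 m).
It also fails if it takes over 64 s, if anything falls off the work surface, if the arm or the gripper's body presses on something with over 40 N, if the wrist force passes 120 N, or if a joint passes its speed limit or range.

## Working session

There is one attempt and no reset: what is moved stays moved. The work goes in short steps, Python scripts to look and compute and a tool call to move; the robot and the scene stay as the last step left them, time stands still between calls to the robot, and variables do not carry over. Pictures are saved under pics/ and viewed, at most 10 in all, crops included, and the job is handed in when it is done.

Besides the shell and the picture viewer there is one more tool, called after ">>>" by a JSON object that holds its "name" and its "arguments". drive_tool: Moves the arm, as the interface text tells. Shift numbers are shares of 0.04 m and turn numbers shares of 6 degrees, none past 1 either way. Its arguments: {"type":"object","properties":{"targets":{"type":"array"},"squeeze":{"type":"number"}},"required":["targets"]}

```bash
mkdir -p pics; cat > h.py <<'E'
import numpy as np, cv2
from station import status, vision, order
def snap(n,f=None):
    o=status.get_obs(); im=vision.read_camera(n)
    if f: cv2.imwrite('pics/'+f,cv2.cvtColor(im,cv2.COLOR_RGB2BGR))
    return o,im
def cam(n,o=None):
    m=vision.camera_model(n); K=np.array(m['mtx'])
    if n=='wrist':
        T=np.array(m['tool_from_camera']); R=np.array(o['ee_rot']); return K,R@T[:3,3]+np.array(o['ee_pos']),R@T[:3,:3]
    return K,np.array(m['eye']),np.array(m['attitude'])
def ray(n,uv,z,o=None):
    K,e,R=cam(n,o); out=[]
    for u,v in np.atleast_2d(uv):
        d=np.linalg.inv(K)@[u,v,1]; d=R@(d*[1,-1,-1]); out.append(e+d*(z-e[2])/d[2])
    return np.array(out)
def proj(n,P,o=None):
    K,e,R=cam(n,o); q=(np.atleast_2d(P)-e)@R; q=q*[1,-1,-1]; q=q@K.T; return q[:,:2]/q[:,2:]
E
python3 - <<'E'
from h import *
np.set_printoptions(precision=4,suppress=True)
for n in('top','side'): snap(n,n+'.png'); print(n,vision.camera_model(n))
o,_=snap('wrist','wrist.png'); print(vision.camera_model('wrist')); print(o)
E
```

```text
top {'mtx': array([[437.092 ,   0.    , 318.6298],
       [  0.    , 437.092 , 197.973 ],
       [  0.    ,   0.    ,   1.    ]]), 'eye': array([0.4116, 0.0328, 1.1096]), 'attitude': array([[-0.0054,  0.9906, -0.1367],
       [-1.    , -0.0047,  0.0059],
       [ 0.0052,  0.1368,  0.9906]])}
side {'mtx': array([[404.7699,   0.    , 316.5444],
       [  0.    , 404.7699, 207.0358],
       [  0.    ,   0.    ,   1.    ]]), 'eye': array([0.0585, 0.556 , 0.6942]), 'attitude': array([[-0.7634,  0.4281, -0.4837],
       [-0.6457, -0.5258,  0.5536],
       [-0.0174,  0.735 ,  0.6778]])}
{'mtx': array([[282.778 ,   0.    , 318.555 ],
       [  0.    , 282.778 , 201.9257],
       [  0.    ,   0.    ,   1.    ]]), 'tool_from_camera': array([[ 0.0009,  0.958 ,  0.2868,  0.0732],
       [ 1.    , -0.0008, -0.0005, -0.0006],
       [-0.0002,  0.2868, -0.958 , -0.1666],
       [ 0.    ,  0.    ,  0.    ,  1.    ]])}
{'time_s': 0.1, 'joint_positions': array([68.9954, 33.0295,  1.4217, 82.3816, -0.8608, 64.6881, -3.2376]), 'dq': array([-0.0974,  0.0126,  0.075 , -0.1379,  0.044 ,  0.0398, -0.046 ]), 'tau': array([  0.0054, -76.7307,   2.2578, -28.6609,   0.016 ,   0.0086,
         0.    ]), 'ee_pos': array([ 0.1883, -0.6477,  0.2051]), 'ee_rot': array([[ 0.9603,  0.2791, -0.0005],
       [ 0.2791, -0.9603,  0.0015],
       [-0.    , -0.0015, -1.    ]]), 'contact_force': array([0.3335, 1.0022, 0.742 ]), 'moment': array([ 0.0501,  0.0261, -0.0043]), 'gripper_force': 0.0, 'width': 0.996965927545728}
```

View pics/top.png

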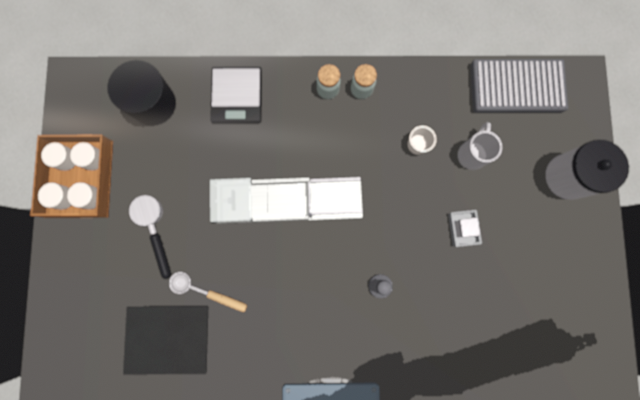

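View pics/side.png

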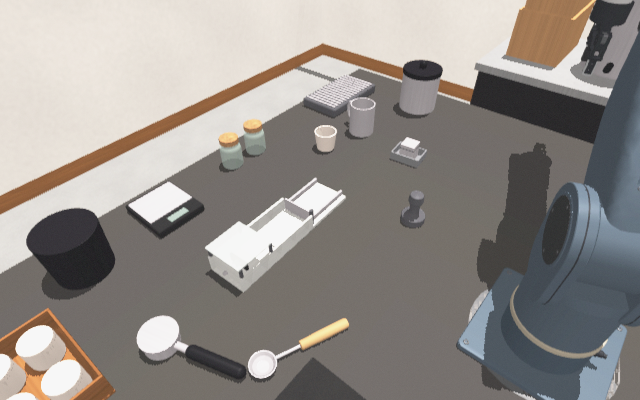

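Top view: the lane spans columns 210–362 near row 200, with the mouth on the right and the push direction to the left, about world +y. The caddy is at about (466,228) with its tin, and its long axis is vertical in the picture. The tamper is at (381,287). Next I'll enlarge the lane and caddy.

```bash
python3 - <<'E'
from h import *
im=cv2.imread('pics/top.png')
a=cv2.resize(im[170:230,205:370],None,fx=4.8,fy=4.8,interpolation=cv2.INTER_CUBIC)
b=cv2.resize(im[200:255,435:495],None,fx=5,fy=5,interpolation=cv2.INTER_CUBIC)
c=np.zeros((a.shape[0]+b.shape[0],a.shape[1],3),np.uint8); c[:a.shape[0]]=a; c[a.shape[0]:,:b.shape[1]]=b
s=cv2.imread('pics/side.png')[130:175,380:440]; s=cv2.resize(s,None,fx=5,fy=5); c[a.shape[0]:a.shape[0]+s.shape[0],320:320+s.shape[1]]=s
cv2.imwrite('pics/zoom.png',c); print(c.shape)
np.set_printoptions(precision=4,suppress=True)
print(ray('top',[(362,198),(210,200)],0.009),ray('top',[(466,228)],.05))
E
```

```text
(563, 792, 3)
[[ 0.5629 -0.084   0.009 ]
 [ 0.5596  0.3019  0.009 ]] [[ 0.4825 -0.3309  0.05  ]]
```

View pics/zoom.png

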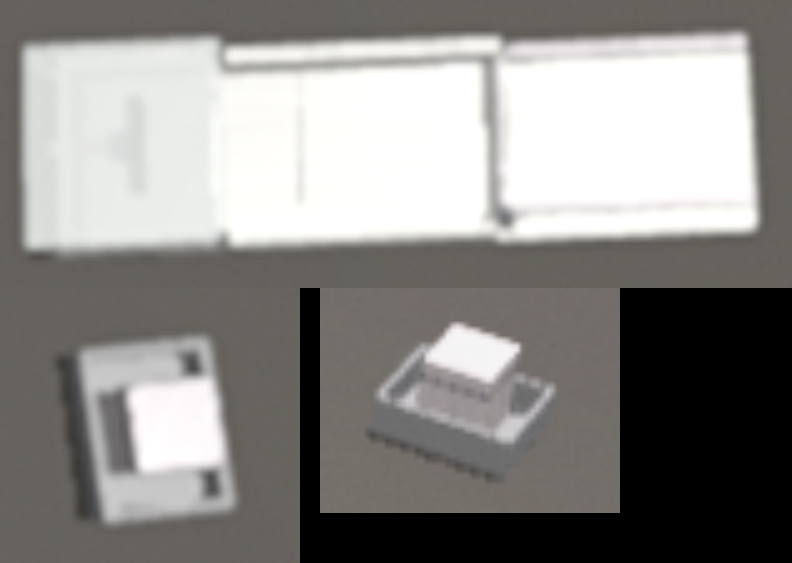

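View pics/wrist.png

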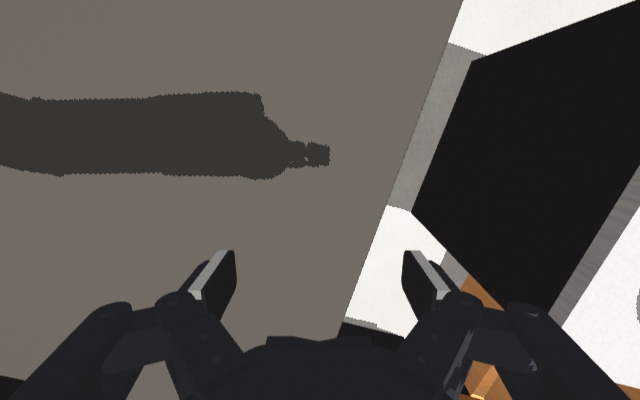

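The zoom shows the caddy with its tin, the long axis about 9° off world x, and the lane with its flap line near column 307 and a step line near column 268. The wrist view shows only bare counter. I'll compute the coarse poses and the first move.

```bash
cat >> h.py <<'E'
np.set_printoptions(precision=4,suppress=True)
def go(P,yaw=None):
    "tool-frame shift (units of .04 m) and then yaw turn (units of 6 deg about tool z) to get to P, yaw"
    o=status.get_obs(); R=np.array(o['ee_rot']); d=R.T@(np.array(P)-o['ee_pos'])/.04
    y=np.degrees(np.arctan2(R[1,0],R[0,0])); print('t',o['time_s'],'pos',o['ee_pos'],'yaw',y,'shift',d, 'turn',None if yaw is None else -(yaw-y)/6,'Rz',R[:,2],'F',o['contact_force'],'w',o['width'],o['gripper_force'])
E
python3 - <<'E'
from h import *
T=np.array([(128,95),(220,90),(228,177),(138,184)])/5+[435,200]
Y=np.array([(80,60),(208,48),(236,220),(105,235)])/5+[435,200]
t=ray('top',T,.052); y=ray('top',Y,.024); print(t.mean(0),t,y.mean(0),y)
L=np.array([(747,33),(758,232),(500,38),(500,240)])/4.8+[205,170]
print(ray('top',L,.023)); print(ray('top',np.array([[300,70],[303,205]])/4.8+[205,170],.009), ray('top',np.array([[492,55],[505,217]])/4.8+[205,170],.046))
for n,p in dict(cup=(422,140),tamper=(381,287),pitcher=(480,150)).items(): print(n,ray('top',[p],.04))
go([.47,-.335,.2],8.8)
E
```

```text
[ 0.4841 -0.3418  0.052 ] [[ 0.5044 -0.3182  0.052 ]
 [ 0.5066 -0.3632  0.052 ]
 [ 0.4643 -0.3647  0.052 ]
 [ 0.4612 -0.3209  0.052 ]] [ 0.4841 -0.341   0.024 ] [[ 0.5245 -0.3044  0.024 ]
 [ 0.5302 -0.3688  0.024 ]
 [ 0.4445 -0.378   0.024 ]
 [ 0.4374 -0.3127  0.024 ]]
[[ 0.6149 -0.0801  0.023 ]
 [ 0.5098 -0.0838  0.023 ]
 [ 0.6128  0.05    0.023 ]
 [ 0.5063  0.0503  0.023 ]]
[[0.5986 0.1565 0.009 ]
 [0.5265 0.1542 0.009 ]] [[0.5997 0.0538 0.046 ]
 [0.516  0.0473 0.046 ]]
cup [[ 0.7054 -0.2348  0.04  ]]
tamper [[ 0.3424 -0.1223  0.04  ]]
pitcher [[ 0.679  -0.3797  0.04  ]]
t 0.15 pos [ 0.1883 -0.6478  0.2052] yaw 16.206359641970703 shift [ 8.9463 -5.544   0.1376] turn 1.2343932736617838 Rz [-0.0004  0.0012 -1.    ] F [ 0.3836  0.4515 -0.5884] w 0.9986441245286257 0.0
```

>>> {"name": "drive_tool", "arguments": {"targets": [[[0.69,-0.43,0,0,0,0.1,1],[0.69,-0.43,0,0,0,0.1,1],[0.69,-0.43,0,0,0,0.1,1],[0.69,-0.43,0,0,0,0.1,1],[0.69,-0.43,0,0,0,0.1,1],[0.69,-0.43,0,0,0,0.1,1],[0.69,-0.43,0,0,0,0.1,1],[0.69,-0.43,0,0,0,0.1,1],[0.69,-0.43,0,0,0,0.1,1],[0.69,-0.43,0,0,0,0.1,1],[0.69,-0.43,0,0,0,0.1,1],[0.69,-0.43,0,0,0,0.1,1],[0.69,-0.43,0,0,0,0.1,1],[0,0,0,0,0,0,1],[0,0,0,0,0,0,1],[0,0,0,0,0,0,1]]]}}

```text
time_s: 1.48
ee_pos: [0.4889, -0.3522, 0.2056]
ee_rot: [[0.989, 0.146, -0.001], [0.146, -0.989, -0.0], [-0.001, 0.0, -1.0]]
contact_force: [-1.1, -0.2, 0.2]
width: 1.003
gripper_force: 0.0
```

```bash
python3 - <<'E'
from h import *
o,im=snap('wrist','w2.png'); go([.484,-.341,.1],6)
p=proj('wrist',[.484,-.341,.052],o)[0]; print(p)
E
```

```text
t 1.5333 pos [ 0.4884 -0.3529  0.2057] yaw 8.330615622498714 shift [-0.0637 -0.3107  2.6428] turn 0.38843593708311897 Rz [-0.001  -0.0004 -1.    ] F [-0.2231 -0.5492 -0.0615] w 0.9966500923967214 0.0
[308.76   185.7088]
```

View pics/w2.png

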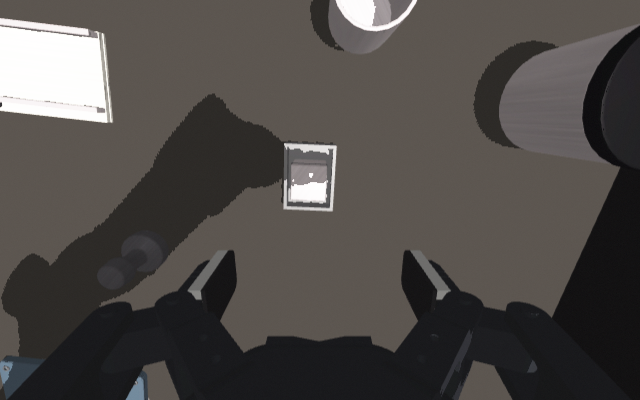

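The wrist view shows the tray rim corners at (285,144), (336,145), (333,210) and (284,209), and the lane's mouth end at upper left. Now I'll cast the rays.

```bash
python3 - <<'E'
from h import *
o=status.get_obs(); im=cv2.imread('pics/w2.png')
Y=np.array([(285,144),(336,145),(333.5,210),(284,209)],float)
g=cv2.cvtColor(im,cv2.COLOR_BGR2GRAY); 
y=ray('wrist',Y,.024,o); print(y,y.mean(0)); a=y[0]-y[3]+y[1]-y[2]; b=y[0]-y[1]+y[3]-y[2]
print(np.degrees(np.arctan2(a[1],a[0])),np.degrees(np.arctan2(b[1],b[0]))-90,np.linalg.norm(a)/2,np.linalg.norm(b)/2)
print(ray('wrist',[(104,33),(112,122)],.023,o))
go(y.mean(0)+[0,0,.06])
E
```

```text
[[ 0.5239 -0.3062  0.024 ]
 [ 0.5318 -0.3675  0.024 ]
 [ 0.4494 -0.3778  0.024 ]
 [ 0.4414 -0.3142  0.024 ]] [ 0.4866 -0.3414  0.024 ]
6.346592023762821 7.211507303041699 0.0829708762659385 0.06298629191360763
[[ 0.6136 -0.097   0.023 ]
 [ 0.5194 -0.0999  0.023 ]]
t 1.5333 pos [ 0.4884 -0.3529  0.2057] yaw 8.330615622498714 shift [-0.0003 -0.2909  3.0428] turn None Rz [-0.001  -0.0004 -1.    ] F [-0.2231 -0.5492 -0.0615] w 0.9966500923967214 0.0
```

>>> {"name": "drive_tool", "arguments": {"targets": [[[0,-0.1,0.5,0,0,0.1,1],[0,-0.1,0.5,0,0,0.1,1],[0,-0.09,0.5,0,0,0.05,1],[0,0,0.5,0,0,0,1],[0,0,0.5,0,0,0,1],[0,0,0.5,0,0,0,1],[0,0,0.5,0,0,0,1],[0,0,0.5,0,0,0,1],[0,0,0.3,0,0,0,1],[0,0,0.15,0,0,0,1],[0,0,0,0,0,0,1],[0,0,0,0,0,0,0],[0,0,0,0,0,0,0],[0,0,0,0,0,0,0],[0,0,0,0,0,0,0],[0,0,0,0,0,0,0],[0,0,0,0,0,0,0],[0,0,0,0,0,0,0]]], "squeeze": 50}}

```text
time_s: 3.03
ee_pos: [0.488, -0.3404, 0.0281]
ee_rot: [[0.993, 0.12, 0.0], [0.12, -0.993, -0.0], [0.0, 0.0, -1.0]]
contact_force: [0.0, 0.6, -0.9]
width: 0.01
gripper_force: 0.0
```

```bash
python3 - <<'E'
from h import *
snap('wrist','w3.png'); go([0.486,-.341,.028])
o,im=snap('side'); c=cv2.resize(im[90:190,360:500],None,fx=5,fy=5,interpolation=cv2.INTER_CUBIC)
w=cv2.imread('pics/w3.png'); c=cv2.cvtColor(c,cv2.COLOR_RGB2BGR)
out=np.zeros((600,700,3),np.uint8); out[:300]=cv2.resize(c,(700,500))[100:400]; out[300:,:480]=cv2.resize(w,(480,300)); cv2.imwrite('pics/c3.png',out)
E
```

```text
t 3.0833 pos [ 0.488  -0.3404  0.028 ] yaw 6.91002950982833 shift [-0.0514  0.009   0.0008] turn None Rz [ 0.0002 -0.0001 -1.    ] F [0.2347 0.2672 0.1927] w -0.002722412764677789 0.0
```

View pics/c3.png

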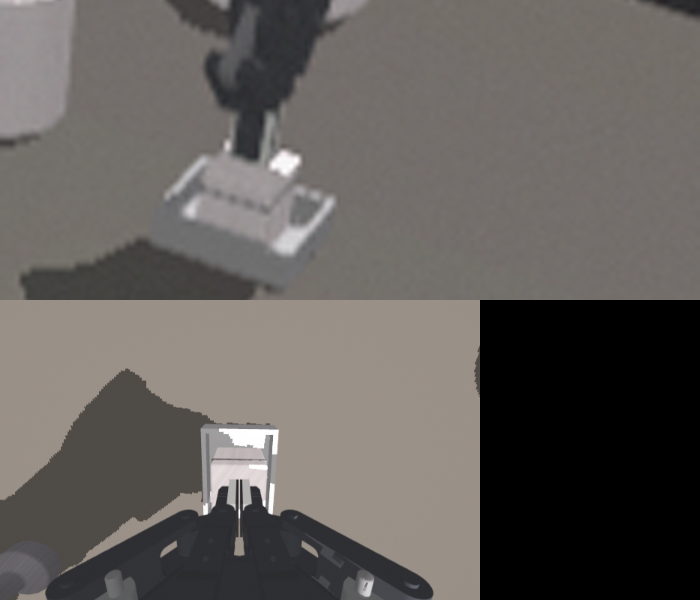

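The crop shows the shut fingers over or just behind the tin, which stands intact. They closed on nothing. I'll check where the TCP should appear.

```bash
python3 - <<'E'
from h import *
o=status.get_obs(); p=o['ee_pos']
for dz in (0,.02,.03,.04): print(dz,'wrist',proj('wrist',p+[0,0,dz],o)[0]*.75+[0,300],'side',((proj('side',p+[0,0,dz])[0]-[360,90])*5-[0,100]))
for q in ([.4863,-.3412,.052],[.4863,-.3412,.024]): print('tin',proj('wrist',q,o)[0]*.75+[0,300],((proj('side',q)[0]-[360,90])*5-[0,100]))
E
```

```text
0 wrist [239.4932 477.5919] side [242.5324 195.4155]
0.02 wrist [239.569  488.2309] side [247.3755 165.9254]
0.03 wrist [239.6141 494.5574] side [249.8403 150.9163]
0.04 wrist [239.6653 501.7361] side [252.3349 135.7268]
tin [240.425  492.8076] [251.7031 160.2699]
tin [240.1971 477.595 ] [244.8656 201.565 ]
```

```bash
python3 - <<'E'
from h import *
o=status.get_obs()
f=lambda c:(np.array(c)-[0,300])/.75
print(ray('wrist',f([(202,425),(278,425)]),.024,o), ray('wrist',f([(212,458),(267,458),(218,448),(264,448)]),.052,o))
s=lambda c:(np.array(c)+[0,100])/5+[360,90]
# side: tray rim left, top-left, right, ; base bottom corner
print('side tray',ray('side',s([(160,205),(205,155),(335,195),(290,255)]),.024))
print('side tin top',ray('side',s([(203,162),(292,200),(272,212),(300,188)]),.052))
E
```

```text
[[ 0.5283 -0.3048  0.024 ]
 [ 0.5358 -0.3659  0.024 ]] [[ 0.511  -0.3179  0.052 ]
 [ 0.5157 -0.3565  0.052 ]
 [ 0.5188 -0.3214  0.052 ]
 [ 0.5227 -0.3533  0.052 ]]
side tray [[ 0.5221 -0.308   0.024 ]
 [ 0.5291 -0.368   0.024 ]
 [ 0.4496 -0.3791  0.024 ]
 [ 0.4404 -0.3121  0.024 ]]
side tin top [[ 0.5066 -0.3227  0.052 ]
 [ 0.4492 -0.3211  0.052 ]
 [ 0.4519 -0.3043  0.052 ]
 [ 0.4516 -0.334   0.052 ]]
```

```bash
python3 - <<'E'
from h import *
w=cv2.imread('pics/w3.png')[150:330,220:420]
o,im=snap('side'); s=cv2.cvtColor(im,cv2.COLOR_RGB2BGR)[95:165,375:445]
out=np.zeros((600,800,3),np.uint8); out[:360,:400]=cv2.resize(w,(400,360)); out[:400,400:]=cv2.resize(s,(400,400),interpolation=cv2.INTER_CUBIC); cv2.imwrite('pics/c4.png',out)
E
```

```text
(no output)
```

View pics/c4.png

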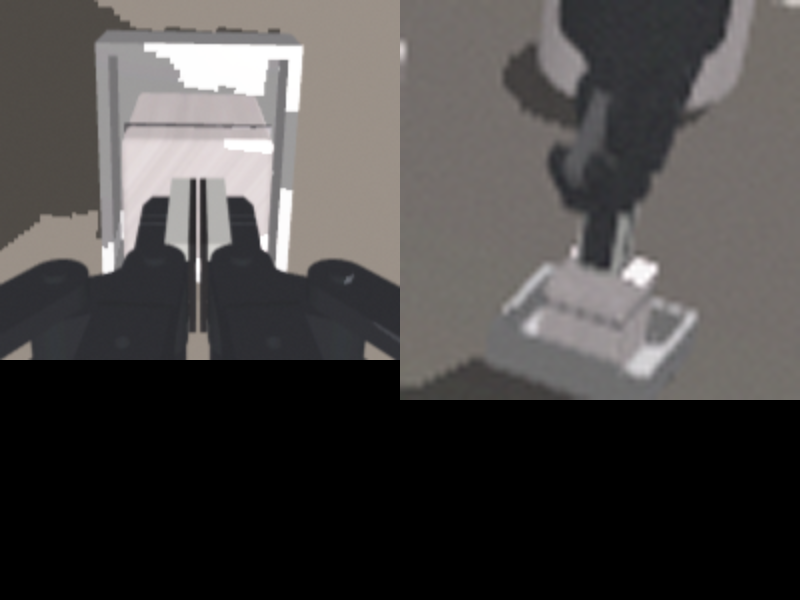

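```bash
python3 - <<'E'
from h import *
o=status.get_obs(); p=o['ee_pos']; R=np.array(o['ee_rot'])
for dz in (0,.01,.02,.025,.03):
  print(dz,[proj('wrist',p+R@[.011,y,-dz],o)[0] for y in(0,.0145)])
K=np.array(vision.camera_model('wrist')['mtx'])
w=[(304,239),(332,239)]; print('seen tip front corners',w)
go([.486,-.341,.1])
E
```

```text
0 [array([319.3534, 220.612 ]), array([342.4645, 220.6289])]
0.01 [array([319.4039, 226.5101]), array([343.8342, 226.5277])]
0.02 [array([319.4605, 233.1222]), array([345.3697, 233.1406])]
0.025 [array([319.4914, 236.7379]), array([346.2093, 236.7566])]
0.03 [array([319.5243, 240.5866]), array([347.1031, 240.6057])]
seen tip front corners [(304, 239), (332, 239)]
t 3.1833 pos [ 0.4879 -0.3404  0.0279] yaw 6.90655715830175 shift [-0.0499  0.0094 -1.8019] turn None Rz [-0. -0. -1.] F [-0.3282 -0.2536 -0.6678] w -0.0010216636705878204 0.0
```

The shut fingertips project about 25 mm behind the nominal TCP, so they closed just above the tin. I'll open, go 20 mm lower and grip again. The opening will confirm it: about 0.49 for the tin, about 0.75 for the tray.

>>> {"name": "drive_tool", "arguments": {"targets": [[[-0.03,0,-0.1,0,0,0,1],[0,0,0,0,0,0,1],[0,0,0,0,0,0,1],[0,0,0,0,0,0,1],[0,0,0,0,0,0,1],[0,0,0,0,0,0,1],[0,0,0.2,0,0,0,1],[0,0,0.2,0,0,0,1],[0,0,0.2,0,0,0,1],[0,0,0,0,0,0,1],[0,0,0,0,0,0,0],[0,0,0,0,0,0,0],[0,0,0,0,0,0,0],[0,0,0,0,0,0,0],[0,0,0,0,0,0,0],[0,0,0,0,0,0,0],[0,0,0,0,0,0,0]]], "squeeze": 50}}

```text
time_s: 4.6
ee_pos: [0.487, -0.3407, 0.0084]
ee_rot: [[0.993, 0.12, 0.001], [0.12, -0.993, -0.0], [0.001, 0.0, -1.0]]
contact_force: [-1.6, 1.3, 5.8]
width: 0.48
gripper_force: 52.0
```

>>> {"name": "drive_tool", "arguments": {"targets": [[[0,0,-0.2,0,0,0,0],[0,0,-0.3,0,0,0,0],[0,0,-0.5,0,0,0,0],[0,0,-0.5,0,0,0,0],[0,0,-0.5,0,0,0,0],[0,0,-0.5,0,0,0,0],[0,0,-0.5,0,0,0,0],[0,0,-0.5,0,0,0,0],[0,0,-0.5,0,0,0,0],[0,0,-0.5,0,0,0,0],[0.25,-0.53,0,0,0,0,0],[0.25,-0.53,0,0,0,0,0],[0.25,-0.53,0,0,0,0,0],[0.25,-0.53,0,0,0,0,0],[0.25,-0.53,0,0,0,0,0],[0.25,-0.53,0,0,0,0,0],[0.25,-0.53,0,0,0,0,0],[0.25,-0.53,0,0,0,0,0],[0.25,-0.53,0,0,0,0,0],[0.25,-0.53,0,0,0,0,0]]]}}

```text
time_s: 6.27
ee_pos: [0.5603, -0.117, 0.1886]
ee_rot: [[0.993, 0.12, -0.0], [0.12, -0.993, -0.0], [-0.0, 0.0, -1.0]]
contact_force: [0.5, -0.2, -5.1]
width: 0.478
gripper_force: 51.8
```

>>> {"name": "drive_tool", "arguments": {"targets": [[[0,0,0,0,0,-0.78,0],[0,0,0,0,0,-0.78,0],[0,0,0,0,0,-0.78,0],[0,0,0,0,0,-0.78,0],[0,0,0,0,0,-0.78,0],[0,0,0,0,0,-0.78,0],[0,0,0,0,0,-0.78,0],[0,0,0,0,0,-0.78,0],[0,0,0,0,0,-0.78,0],[0,0,0,0,0,-0.78,0],[0,0,0,0,0,-0.78,0],[0,0,0,0,0,-0.78,0],[0,0,0,0,0,-0.78,0],[0,0,0,0,0,-0.78,0],[0,0,0,0,0,-0.78,0],[0,0,0,0,0,-0.78,0],[0,0,0,0,0,-0.78,0],[0,0,0,0,0,-0.78,0],[0,0,0,0,0,0,0],[0,0,0,0,0,0,0]]]}}

```text
time_s: 7.93
ee_pos: [0.5602, -0.1184, 0.1883]
ee_rot: [[-0.017, 1.0, -0.0], [1.0, 0.017, -0.0], [-0.0, -0.0, -1.0]]
contact_force: [0.2, 0.0, -5.5]
width: 0.48
gripper_force: 51.9
```

```bash
python3 - <<'E'
from h import *
o,im=snap('wrist','w5.png'); go([.562,-.025,.1],91.2)
np.save('o5.npy',dict(ee_pos=np.array(o['ee_pos']),ee_rot=np.array(o['ee_rot'])),allow_pickle=True)
E
```

```text
t 7.9833 pos [ 0.5602 -0.1183  0.1882] yaw 90.95486089677895 shift [2.3332 0.0836 2.2055] turn -0.04085651720350825 Rz [-0.0001 -0.0003 -1.    ] F [ 0.0863  0.9694 -5.0352] w 0.4792616087001301 51.93811655044556
```

View pics/w5.png

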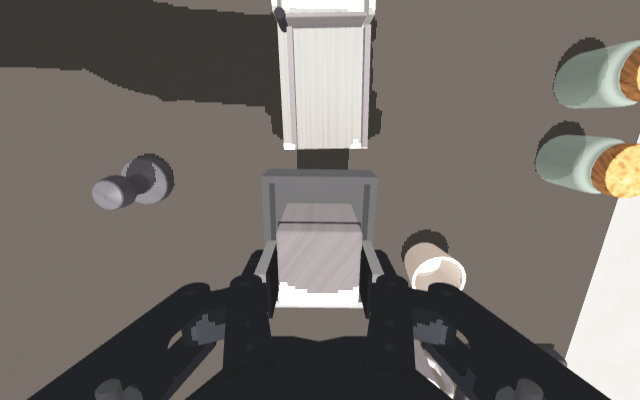

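The wrist view ahead shows the mouth's outer end at row 148, columns 285–366, and the flap line at row ~18. The caddy hangs square in the grip. Next I'll extract the guide edges.

```bash
python3 - <<'E'
from h import *
g=cv2.cvtColor(cv2.imread('pics/w5.png'),cv2.COLOR_BGR2GRAY).astype(int)
for r in (145,135,100,60,40):
    print(r,'L',g[r,276:304],'R',g[r,354:378])
print('end col 325',g[140:156,325],'col290',g[140:156,290],'col362',g[140:156,364]); print('flap col 330',g[0:34,330])
print('caddy rim', [proj('wrist',np.load('o5.npy',allow_pickle=True).item()['ee_pos'],status.get_obs())])
E
```

```text
145 L [115 115 115 115 115 115 115 205 255 255 255 255 255 255 255 255 255 255
 255 216 189 160 212 213 221 221 221 220] R [255 255 255 255 255 255 255 169 162 185 187 186 187 153 117 115 113 115
 115 115 115 114 114 115]
135 L [114  62  58  58  58  58  57 178 214 216 220 220 216 216 221 200 191 190
 191 191 165 179 212 217 225 221 220 222] R [226 225 222 222 224 226 221 141 149 187 189 189 189 171  68  58  57  59
  59  58  59 112 115 115]
100 L [ 57  57  58  58  59 159 219 223 226 226 224 219 226 221 198 196 196 196
 196 139 222 223 226 227 222 224 226 229] R [229 230 229 228 228 231 231 211 140 163 193 195 194 194 193  72  58  58
  57  58  57  58 112 115]
60 L [ 58  58  57 185 223 227 229 228 226 220 228 225 205 204 204 204 204 172
 186 228 230 228 226 226 226 229 230 228] R [230 228 228 228 229 230 231 232 215 139 166 199 201 200 200 200  87  59
 112 116 115 115 114 115]
40 L [ 59  57 202 224 228 230 228 226 222 228 230 206 204 204 204 204 182 171
 228 230 229 227 226 227 229 232 230 230] R [229 227 225 226 229 229 229 230 230 140 133 200 201 201 201 200 168  67
  58  58 112 115 115 115]
end col 325 [221 220 219 221 219 219 218 219 165  76  58  58  58  58  58  56] col290 [220 219 218 255 255 255 255 255 255 255 116 115 114 116 114 114] col362 [189 189 188 187 187 187 186 234 206 114 115 114 114 115 115 114]
flap col 330 [255 255 255 255 255 255 255 255 255 227 227 227 207 191 193 187 163 139
 133 133 133 133 130 132 132 129 128 165 212 228 228 228 228 228]
caddy rim [array([[318.2051, 237.5382]])]
```

```bash
python3 - <<'E'
from h import *
o=np.load('o5.npy',allow_pickle=True).item()
for dz in (0,.006):
  q=dict(ee_pos=o['ee_pos']+[0,0,dz],ee_rot=o['ee_rot'])
  L=ray('wrist',[(297.3,135),(296,100),(294.9,60),(294,40)],.009,q); Rr=ray('wrist',[(361,135),(361.8,100),(362.8,60),(363,40)],.009,q)
  print(dz,L,Rr,'w',np.linalg.norm((Rr-L)[:,:2],axis=1))
  for S in(L,Rr): 
    d=S[-1]-S[0]; print('yaw',np.degrees(np.arctan2(d[1],d[0])))
  print('mid',(L+Rr)[:,:2]/2,'end/flap',ray('wrist',[(325,148.5)],.009,q),ray('wrist',[(330,27.5)],.010,q))
# top camera inner floor edges
A=ray('top',np.array([(500,60),(748,52)])/4.8+[205,170],.012);B=ray('top',np.array([(505,213),(752,205)])/4.8+[205,170],.023); print('top',A,B)
# caddy rim front corners in hand
print(ray('wrist',[(263,171),(376,171)],o['ee_pos'][2]+.0165,dict(o)))
E
```

```text
0 [[ 0.5339 -0.0656  0.009 ]
 [ 0.5325 -0.0263  0.009 ]
 [ 0.5315  0.0155  0.009 ]
 [ 0.5307  0.0353  0.009 ]] [[ 0.6098 -0.0642  0.009 ]
 [ 0.6084 -0.0249  0.009 ]
 [ 0.6069  0.0169  0.009 ]
 [ 0.6059  0.0366  0.009 ]] w [0.076  0.0758 0.0754 0.0752]
yaw 91.83310105416066
yaw 92.25642277397044
mid [[ 0.5719 -0.0649]
 [ 0.5705 -0.0256]
 [ 0.5692  0.0162]
 [ 0.5683  0.036 ]] end/flap [[ 0.5673 -0.0809  0.009 ]] [[0.5695 0.0477 0.01  ]]
0.006 [[ 0.5335 -0.066   0.009 ]
 [ 0.5321 -0.026   0.009 ]
 [ 0.5311  0.0166  0.009 ]
 [ 0.5302  0.0367  0.009 ]] [[ 0.6107 -0.0646  0.009 ]
 [ 0.6092 -0.0246  0.009 ]
 [ 0.6077  0.0179  0.009 ]
 [ 0.6067  0.038   0.009 ]] w [0.0773 0.0771 0.0767 0.0765]
yaw 91.83310105416062
yaw 92.25642277397048
mid [[ 0.5721 -0.0653]
 [ 0.5707 -0.0253]
 [ 0.5694  0.0172]
 [ 0.5684  0.0374]] end/flap [[ 0.5675 -0.0815  0.009 ]] [[0.5697 0.0493 0.01  ]]
top [[ 0.603   0.0502  0.012 ]
 [ 0.6067 -0.0816  0.012 ]] [[ 0.5203  0.0476  0.023 ]
 [ 0.5239 -0.081   0.023 ]]
[[ 0.5297 -0.073   0.2048]
 [ 0.5903 -0.0719  0.2048]]
```

>>> {"name": "drive_tool", "arguments": {"targets": [[[0.23,0.03,0,0,0,-0.07,0],[0.23,0.03,0,0,0,-0.07,0],[0.23,0.03,0,0,0,0,0],[0.23,0.03,0,0,0,0,0],[0.23,0.03,0,0,0,0,0],[0.23,0.03,0.3,0,0,0,0],[0.23,0.03,0.3,0,0,0,0],[0.23,0.03,0.3,0,0,0,0],[0.23,0.02,0.4,0,0,0,0],[0.23,0.02,0.4,0,0,0,0],[0,0,0.4,0,0,0,0],[0,0,0.4,0,0,0,0],[0,0,0.4,0,0,0,0],[0,0,0.4,0,0,0,0],[0,0,0.2,0,0,0,0],[0,0,0,0,0,0,0],[0,0,0,0,0,0,0]]]}}

```text
time_s: 9.4
ee_pos: [0.5688, -0.0252, 0.048]
ee_rot: [[-0.035, 0.999, -0.0], [0.999, 0.035, 0.0], [0.0, -0.0, -1.0]]
contact_force: [0.1, -0.4, -2.8]
width: 0.474
gripper_force: 51.8
```

```bash
python3 - <<'E'
from h import *
o,im=snap('wrist','w6.png'); go([.570,-.026,.0174],91.8)
g=cv2.cvtColor(im,cv2.COLOR_RGB2GRAY).astype(int)
for r in (150,120,90,60): print(r,g[r,200:440:3])
E
```

```text
t 9.45 pos [ 0.5693 -0.0253  0.0486] yaw 91.99988239585429 shift [-0.0183  0.0167  0.7793] turn 0.03331373264238143 Rz [ 0.0008  0.0002 -1.    ] F [ 0.7695 -0.1725 -3.7204] w 0.47832267606130024 51.809266805648804
150 [ 61  59  60  59  59  60  61  62  60  60  60  60  59  60  61 220 227 226
 217 191 191 191 137 227 227 223 226 227 222 226 224 228 229 226 227 227
 229 228 230 227 226 227 227 227 223 226 227 230 228 225 230 228 229 228
 224 225 228 230 138 188 191 191 103  97  91  91  90  62  61  60  59  96
 118 119 119 119 120 120 119 118]
120 [ 60  61  60  60  59  60  60  60  61  61  80  76  80  78  80  58  59  58
 100 161 208 176 196 229 227 226 230 228 223 227 228 230 231 227 227 229
 230 227 230 228 227 228 227 230 224 226 227 229 229 224 228 228 232 227
 226 224 228 228 198 161 197 197 160  61  61  60  60  60  60  61  60  60
  60  60 119 119 120 119 120 118]
90 [ 60  60  60  59  61  61  59  60 142 223 224 194 169 171 167 168 227 228
 230 234 232 229 231 230 229 230 231 230 228 229 231 235 232 229 228 231
 232 230 230 230 229 231 228 232 226 227 228 230 231 226 228 231 229 228
 228 222 228 228 228 169 165 172 166 226 224 224  80  60  61  60 119 119
 120 119 119 118 119 119 119 119]
60 [ 61  60  60  60  61  59  60  79 224 224 220 168 171 163 165 165 229 232
 229 231 230 229 231 229 230 233 229 232 230 230 234 233 229 233 231 234
 231 234 234 229 231 233 233 232 230 232 232 236 233 232 232 234 235 229
 234 235 232 235 237 168 164 167 170 211 226 225 226  91 119 120 119 119
 119 119 120 119 120 120 119 119]
```

View pics/w6.png

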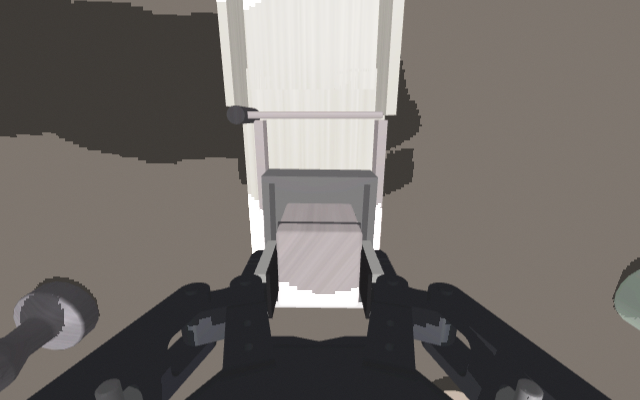

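The wrist view shows the caddy over the mouth between the guides, inner edges near columns 268 and 374 at row 150. The shut flap is ahead at row ~115. The alignment is good, so I'll lower it.

>>> {"name": "drive_tool", "arguments": {"targets": [[[-0.02,0.03,0.15,0,0,0,0],[0,0,0.15,0,0,0,0],[0,0,0.15,0,0,0,0],[0,0,0.1,0,0,0,0],[0,0,0.1,0,0,0,0],[0,0,0.06,0,0,0,0],[0,0,0,0,0,0,0],[0,0,0,0,0,0,0]]]}}

```text
time_s: 10.12
ee_pos: [0.5699, -0.0265, 0.0194]
ee_rot: [[-0.035, 0.999, -0.0], [0.999, 0.035, 0.0], [0.0, -0.0, -1.0]]
contact_force: [-0.6, 0.3, -3.6]
width: 0.475
gripper_force: 52.0
```

>>> {"name": "drive_tool", "arguments": {"targets": [[[0,0,0.04,0,0,0,0],[0,0,0.02,0,0,0,0],[0,0,0,0,0,0,0],[0,0,0,0,0,0,0]]]}}

```text
time_s: 10.45
ee_pos: [0.5702, -0.0265, 0.0175]
ee_rot: [[-0.035, 0.999, 0.001], [0.999, 0.035, -0.0], [-0.0, 0.001, -1.0]]
contact_force: [-1.6, -0.5, 0.4]
width: 0.475
gripper_force: 52.5
```

>>> {"name": "drive_tool", "arguments": {"targets": [[[0,0,0,0,0,0,1],[0,0,0,0,0,0,1],[0,0,0,0,0,0,1],[0,0,0,0,0,0,1],[0,0,0,0,0,0,1],[0,0,-0.3,0,0,0,1],[0,0,-0.5,0,0,0,1],[0,0,-0.5,0,0,0,1],[0,0,-0.5,0,0,0,1],[0,0,-0.4,0,0,0,1],[-0.5,0,0,0,0,0,0],[-0.5,0,0,0,0,0,0],[-0.5,0,0,0,0,0,0],[-0.5,0,0,0,0,0,0],[0,0,0,0,0,0,0],[0,0,0,0,0,0,0],[0,0,0,0,0,0,0]]]}}

```text
time_s: 11.87
ee_pos: [0.5727, -0.1057, 0.1051]
ee_rot: [[-0.035, 0.999, 0.0], [0.999, 0.035, 0.001], [0.001, 0.0, -1.0]]
contact_force: [-0.5, 0.1, -0.2]
width: 0.007
gripper_force: 0.0
```

```bash
python3 - <<'E'
from h import *
o,im=snap('wrist','w7.png'); go([.5725,-.1055,-.007],92)
out=im[100:400,120:520]; c=np.zeros((400,800,3),np.uint8); c[:300,:400]=out
o2,t=snap('top'); t=cv2.resize(t[170:230,300:380],(400,300),interpolation=cv2.INTER_CUBIC); c[:300,400:]=t
cv2.imwrite('pics/c7.png',cv2.cvtColor(c,cv2.COLOR_RGB2BGR)); g=cv2.cvtColor(im,cv2.COLOR_RGB2GRAY).astype(int); print(g[60:330:2,319])
E
```

```text
t 11.9167 pos [ 0.5728 -0.1052  0.1051] yaw 92.0534157906431 shift [-0.0084 -0.0077  2.8033] turn 0.00890263177385009 Rz [ 0.0001  0.0008 -1.    ] F [ 0.1568  0.1971 -0.3996] w 0.0035447030468960697 0.0
[103 123 154 153 152 153 152 152 152 200 219 217 220 221 219 219 220 221
 220 218 217 215 213 211 210 212 214 212 214 212 209 206 206 207 212 211
 211 211 205 165 145 144 145 145 145 145 144 125 118 142 142 216 230 229
 229 187  67  68 109 132 131 131 133 132 132 131 132 132 133 132 132 132
 131 130 132 131 132 131 132 132 132 132 132 131 132 132 132 133 131 130
 115 115 115 116 115 115 114 115 116 115 115 114 115 116 115 114 115 116
 115 115 116 115 119 121 121 121 120 121 121 120 125 126 126 127 125 127
 126 126 130 132 132 132 131 132 133]
```

View pics/c7.png

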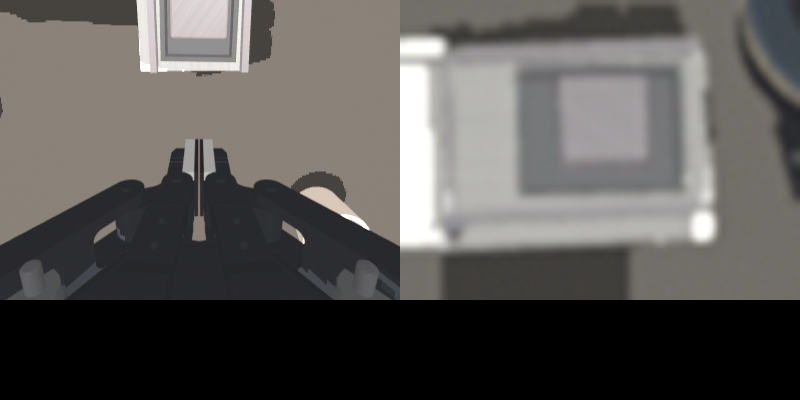

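The crop shows the caddy squarely between the guides, clear of the shut flap, with the shut fingers behind the mouth's end. I'll lower the pusher.

>>> {"name": "drive_tool", "arguments": {"targets": [[[0,0,0.4,0,0,0,0],[0,0,0.4,0,0,0,0],[0,0,0.4,0,0,0,0],[0,0,0.4,0,0,0,0],[0,0,0.4,0,0,0,0],[0,0,0.3,0,0,0,0],[0,0,0.2,0,0,0,0],[0,0,0.1,0,0,0,0],[0,0,0.1,0,0,0,0],[0,0,0.1,0,0,0,0],[0,0,0,0,0,0,0],[0,0,0,0,0,0,0]]]}}

```text
time_s: 12.97
ee_pos: [0.5729, -0.1065, -0.0066]
ee_rot: [[-0.035, 0.999, 0.0], [0.999, 0.035, -0.0], [-0.0, 0.0, -1.0]]
contact_force: [-0.4, 0.7, 0.6]
width: 0.0
gripper_force: 0.0
```

```bash
python3 - <<'E'
from h import *
o,im=snap('wrist','w8.png'); go([.5725,-.085,-.007],92)
g=cv2.cvtColor(im,cv2.COLOR_RGB2GRAY).astype(int); print(g[120:250,312])
o2,t=snap('side','s8.png')
E
```

```text
t 13.0167 pos [ 0.573  -0.1065 -0.0065] yaw 91.98091052307375 shift [0.5387 0.0061 0.013 ] turn -0.0031815794877090298 Rz [ 0.0006 -0.0001 -1.    ] F [-0.3161 -0.2729  0.6146] w 0.0020086553213902645 0.0
[210 211 211 211 209 209 209 208 207 206 206 205 204 203 202 203 203 202
 202 203 203 203 202 202 203 204 206 208 208 209 208 206 205 203 200 194
 188 173 153 143 142 142 143 142 142 142 141 142 142 141 143 143 142 143
 141 142 142 143 128 114 114 113 113 114 113 114 118 132 140 141 140 140
 139 139 140 191 228 233 233 233 232 233 232 232 198 113  68  69  67  67
  67  66  68  68  67  67  67  67  67  68  68  68  68  68  68  68  67  67
  68  68  68  68  68  67  68  68  68  68  77 134 161 161 162 161 162 162
 162 162 161 162]
```

```bash
python3 - <<'E'
from h import *
o=status.get_obs()
a=ray('wrist',[(312,195)],.009,o); b=ray('wrist',[(312,187)],.033,o); f=ray('wrist',[(312,239)],o['ee_pos'][2]+.025,o); e=ray('wrist',[(312,204.5)],.009,o); print(a,b,f,e)
E
```

```text
[[ 0.5685 -0.0744  0.009 ]] [[ 0.5687 -0.064   0.033 ]] [[ 0.5693 -0.0966  0.0186]] [[ 0.5686 -0.0799  0.009 ]]
```

>>> {"name": "drive_tool", "arguments": {"targets": [[[0.1,0,0,0,0,0,0],[0.1,0,0,0,0,0,0],[0.1,0,0,0,0,0,0],[0.1,0,0,0,0,0,0],[0.1,0,0,0,0,0,0],[0.1,0,0,0,0,0,0],[0.1,0,0,0,0,0,0],[0.1,0,0,0,0,0,0],[0.1,0,0,0,0,0,0],[0.1,0,0,0,0,0,0],[0.1,0,0,0,0,0,0],[0.1,0,0,0,0,0,0]]]}}

```text
time_s: 14.07
ee_pos: [0.571, -0.0584, -0.0069]
ee_rot: [[-0.034, 0.999, -0.0], [0.999, 0.034, -0.0], [-0.0, -0.0, -1.0]]
contact_force: [0.4, -3.6, 0.8]
width: 0.001
gripper_force: 1.8
```

>>> {"name": "drive_tool", "arguments": {"targets": [[[0.1,0,0,0,0,0,0],[0.1,0,0,0,0,0,0],[0.1,0,0,0,0,0,0],[0.1,0,0,0,0,0,0],[0.1,0,0,0,0,0,0],[0.1,0,0,0,0,0,0],[0.1,0,0,0,0,0,0],[0.1,0,0,0,0,0,0],[0.1,0,0,0,0,0,0],[0.1,0,0,0,0,0,0]]]}}

```text
time_s: 14.9
ee_pos: [0.5698, -0.019, -0.0069]
ee_rot: [[-0.034, 0.999, 0.0], [0.999, 0.034, -0.001], [-0.001, 0.0, -1.0]]
contact_force: [2.9, -5.8, 0.5]
width: 0.001
gripper_force: 2.8
```

```bash
python3 - <<'E'
from h import *
go([.569,0,0],92); o,im=snap('wrist','w9.png'); g=cv2.cvtColor(im,cv2.COLOR_RGB2GRAY).astype(int)
print(g[140:250:2,312]); print([ (r,np.where((g[r,230:410]<165)&(g[r,230:410]>90))[0][[0,-1]]+230) for r in (190,200,210,220)])
o,t=snap('top'); cv2.imwrite('pics/t9.png',cv2.cvtColor(t,cv2.COLOR_RGB2BGR)); g=cv2.cvtColor(t,cv2.COLOR_RGB2GRAY).astype(int)
for r in range(178,224,3): print(r,g[r,250:345:2])
E
```

```text
t 14.9 pos [ 0.5698 -0.019  -0.0069] yaw 91.93976260140245 shift [ 0.4764 -0.0039 -0.1729] turn -0.010039566432925065 Rz [ 0.0002 -0.0008 -1.    ] F [ 2.9464 -5.8344  0.4971] w 0.0011986780051940166 2.8293324261903763
[192 193 192 192 191 190 192 192 194 194 194 192 190 190 190 189 188 187
 186 186 186 184 183 186 188 188 187 187 188 190 188 187 186 183 182 182
 182 182 182 185 189 188 187 178 126 103 102 103 102 102 113 127 127 126
 142]
[(190, array([243, 393])), (200, array([244, 405])), (210, array([245, 404])), (220, array([246, 403]))]
178 [179 116 115 115 123 126 127 138 142 142 147 161 161 175 180 180 151 136
 132 133 139 139 132 130 132 136 147 149 149 137  79  83  89  90  68  50
  77  74 127 163 160  98  82  84  86  88  90  92]
181 [204 240 255 255 255 255 255 255 255 254 251 252 246 248 250 240 182 167
 164 164 163 163 160 160 158 157 158 158 156 161 160 151 153 154 132  59
  62  75  84 159 173  96  78  83  84  86  88  90]
184 [230 185 185 189 192 191 196 200 199 207 214 215 219 230 223 171 169 170
 171 173 173 173 175 176 152 133 135 135 130 129 129 125 122 122 122  86
  
[... 1947 characters left out ...]
83 184 184 176 164 155 123  83 137 161 165 164 164
 168 169 168 170 170 159  96 111 153 151 104 118]
217 [252 255 255 255 255 255 255 255 255 255 255 255 255 255 255 255 255 255
 255 213 179 178 179 179 177 178 178 176 175 158 123 162 183 182 182 181
 181 179 178 179 178 177 217 219 224 226 206 228]
220 [172 181 241 233 228 226 215 215 216 207 201 199 192 188 187 178 173 173
 160 134 122 121 114 110 109 101  98  98  97  98 103  97  95  94  89  83
  89 109 112 111 109 108 116 116 114 114 111 111]
223 [112 108 107 107 109 110 109 109 109 108 108 109 108 110 109 109 110 104
  64  61  62  62  62  62  62  62  64  62  63  63  62  63  63  63  64  62
  78 111 111 111 111 111 112 111 111 112 111 111]
```

The flap is opening and the caddy is still square to the lane. I'll keep pushing.

>>> {"name": "drive_tool", "arguments": {"targets": [[[0.1,0,0,0,0,0,0],[0.1,0,0,0,0,0,0],[0.1,0,0,0,0,0,0],[0.1,0,0,0,0,0,0],[0.1,0,0,0,0,0,0],[0.1,0,0,0,0,0,0],[0.1,0,0,0,0,0,0],[0.1,0,0,0,0,0,0],[0.1,0,0,0,0,0,0],[0.1,0,0,0,0,0,0],[0.1,0,0,0,0,0,0],[0.1,0,0,0,0,0,0],[0.1,0,0,0,0,0,0],[0.1,0,0,0,0,0,0],[0.1,0,0,0,0,0,0],[0.1,0,0,0,0,0,0],[0.1,0,0,0,0,0,0]]]}}

```text
time_s: 16.42
ee_pos: [0.5672, 0.0499, -0.0069]
ee_rot: [[-0.035, 0.999, -0.0], [0.999, 0.035, 0.0], [0.0, -0.0, -1.0]]
contact_force: [0.4, -5.9, 0.6]
width: -0.002
gripper_force: 2.2
```

```bash
python3 - <<'E'
from h import *
go([.569,0,0],92); 
o,t=snap('top'); cv2.imwrite('pics/t10.png',cv2.cvtColor(t,cv2.COLOR_RGB2BGR)); g=cv2.cvtColor(t,cv2.COLOR_RGB2GRAY).astype(int)
for r in range(178,224,3): print(r,g[r,235:320:2])
E
```

```text
t 16.4167 pos [ 0.5672  0.0499 -0.0069] yaw 91.98888657175745 shift [-1.2482  0.0009 -0.1731] turn -0.0018522380404254097 Rz [-0.0001  0.0001 -1.    ] F [ 0.3617 -5.9035  0.6305] w -0.0018355904302889954 2.2405512258410454
178 [182 181 186 196 196 200 212 205 139 114 115 118 126 127 126 123 113 110
  95  89  91  99  83 106 143 147 131  92  84  86  89  92  93  95  96  96
  98  99  99 100 102 102 102]
181 [249 249 251 252 249 249 248 233 199 255 254 230 231 231 200 176 173 170
 171 169 168 172 150  84 118 152 159 118  82  85  87  88  91  93  94  95
  96  97  97  99 100 100 101]
184 [246 246 246 246 246 246 247 245 201 173 157 152 153 153 155 156 157 161
 148 115 110 112 114  94  79 135 171 131  79  82  85  87  89  91  93  94
  94  96  98  98  99  99 100]
187 [249 250 250 250 250 250 251 255 223 181 177 179 178 178 179 178 179 181
 161 109 116 117 146 155 120  87 155 145  79  80  83  84  87  88  91  93
  95  95  96  98  99  99 100]
190 [248 250 250 251 251 251 251 254 233 182 180 180 180 181 180 180 181 182
 157 108 118 118 148 158 155 103  96 137  80  75  81  83  85  87  89  91
  92  9
[... 1302 characters left out ...]
2 253 253 253 255 255 255 255 255 253 187 181 182 183 183
 183 183 183 183 184 184 184 184 183 181 179 172 164 160 149 126  81  72
  74  73  60  52  58  72  80]
217 [252 252 253 253 253 253 253 251 250 255 255 255 255 245 197 183 184 184
 184 184 184 183 182 182 182 181 180 180 179 178 178 178 177 178 148  79
  73  71  53  54  61  73  79]
220 [226 224 216 216 210 205 207 194 150 225 239 228 228 219 182 156 156 152
 147 146 142 136 136 133 130 129 126 122 122 118 111 110 108 102 101  83
  73  68  50  54  64  72  78]
223 [109 111 115 115 115 114 112 112 109 107 106 109 108 103  67  62  62  62
  62  62  62  62  62  63  62  62  62  63  62  62  61  60  80 111 111 111
  91  68  51  54  66  72  76]
```

>>> {"name": "drive_tool", "arguments": {"targets": [[[0.1,0,0,0,0,0,0],[0.1,0,0,0,0,0,0],[0.1,0,0,0,0,0,0],[0.1,0,0,0,0,0,0],[0.1,0,0,0,0,0,0],[0.1,0,0,0,0,0,0],[0.1,0,0,0,0,0,0],[0.1,0,0,0,0,0,0],[0.1,0,0,0,0,0,0],[0.1,0,0,0,0,0,0],[0.1,0,0,0,0,0,0],[0.1,0,0,0,0,0,0],[0.1,0,0,0,0,0,0],[0.1,0,0,0,0,0,0],[0.1,0,0,0,0,0,0],[0.1,0,0,0,0,0,0],[0.1,0,0,0,0,0,0]]]}}

```text
time_s: 17.88
ee_pos: [0.5653, 0.117, -0.0066]
ee_rot: [[-0.034, 0.999, 0.001], [0.999, 0.034, -0.001], [-0.001, 0.001, -1.0]]
contact_force: [1.9, -7.2, 6.0]
width: 0.002
gripper_force: 4.0
```

>>> {"name": "drive_tool", "arguments": {"targets": [[[0.05,0,0,0,0,0,0],[0.05,0,0,0,0,0,0],[0.05,0,0,0,0,0,0],[0,0,0,0,0,0,0]]]}}

```text
time_s: 18.22
ee_pos: [0.5647, 0.1243, -0.0068]
ee_rot: [[-0.035, 0.999, 0.0], [0.999, 0.035, 0.001], [0.001, 0.0, -1.0]]
contact_force: [0.2, -3.0, 0.8]
width: -0.004
gripper_force: 1.8
```

```bash
python3 - <<'E'
from h import *
go([.569,0.14,0],92); 
o,im=snap('wrist','w11.png'); g=cv2.cvtColor(im,cv2.COLOR_RGB2GRAY).astype(int); print(g[140:250,312])
o,t=snap('top','t11.png'); g=cv2.cvtColor(t,cv2.COLOR_RGB2GRAY).astype(int)
for r in (187,193,199,205): print(r,g[r,200:290:2])
E
```

```text
t 18.2167 pos [ 0.5647  0.1243 -0.0068] yaw 92.02203189736443 shift [ 0.3881  0.1211 -0.169 ] turn 0.003671982894071372 Rz [ 0.0002  0.0006 -1.    ] F [ 0.2351 -2.9798  0.8315] w -0.003500798481672971 1.7597845627460629
[248 248 248 248 211 126 126 126 127 125 125 123 122 122 124 123 123 124
 122 121 122 122 121 121 119 119 119 119 120 118 118 118 118 119 119 120
 120 120 120 120 121 120 120 119 120 120 121 121 120 120 118 119 119 119
 117 116 116 117 116 116 115 115 114 114 115 114 115 115 118 118 119 119
 118 119 117 115 111 108  94  81  76  76  77  76  76  75  75  72  64  58
  58  57  59  58  57  56  58  58  57  66  74  74  75  76  76  76  75  81
  85  88]
187 [106 106 106 106 107 203 230 229 234 244 240 241 244 244 244 245 245 246
 238 175 153 141  82  82  86  87  89  90  93  93  95  95  97  98  98  99
  99 100  93  80  68  85  98  94  91]
193 [106 106 106 105 107 203 230 229 233 244 240 242 245 246 246 243 230 230
 244 247 241 187 117  76  81  83  86  88  90  90  92  94  95  96  96  85
  71  91  96  86  83  90  95  97  99]
199 [105 106 106 106 108 203 230 230 237 244 241 242 242 241 234 231 228 231
 245 247 246 239 232 176  75  77  81  84  86  88  90  91  90  70  74  89
  85  84  90  93  95  98  98  98  98]
205 [106 107 106 106 108 203 230 229 232 244 242 243 246 246 246 244 232 231
 244 247 246 239 236 240 235 152  73  79  82  85  86  73  69  87  85  91
  95  96  97  99  99  99  99 100 101]
```

>>> {"name": "drive_tool", "arguments": {"targets": [[[0.05,0,0,0,0,0,0],[0.05,0,0,0,0,0,0],[0.05,0,0,0,0,0,0],[0.05,0,0,0,0,0,0],[0.05,0,0,0,0,0,0],[0,0,0,0,0,0,0]]]}}

```text
time_s: 18.82
ee_pos: [0.5641, 0.1343, -0.007]
ee_rot: [[-0.035, 0.999, -0.0], [0.999, 0.035, 0.001], [0.001, -0.0, -1.0]]
contact_force: [-0.8, -0.6, -0.4]
width: 0.003
gripper_force: 0.3
```

>>> {"name": "drive_tool", "arguments": {"targets": [[[0.05,0,0,0,0,0,0],[0,0,0,0,0,0,0]]]}}

```text
time_s: 18.98
ee_pos: [0.5642, 0.1359, -0.0069]
ee_rot: [[-0.035, 0.999, -0.0], [0.999, 0.035, 0.0], [0.0, -0.0, -1.0]]
contact_force: [-0.5, -0.6, -1.3]
width: -0.001
gripper_force: 0.5
```

>>> {"name": "drive_tool", "arguments": {"targets": [[[0.05,0,0,0,0,0,0],[0,0,0,0,0,0,0]]]}}

```text
time_s: 19.15
ee_pos: [0.5642, 0.1378, -0.0069]
ee_rot: [[-0.035, 0.999, -0.0], [0.999, 0.035, 0.0], [0.0, -0.0, -1.0]]
contact_force: [-1.3, -1.2, -1.1]
width: -0.0
gripper_force: 0.7
```

>>> {"name": "drive_tool", "arguments": {"targets": [[[0.05,0,0,0,0,0,0],[0,0,0,0,0,0,0]]]}}

```text
time_s: 19.32
ee_pos: [0.5642, 0.1398, -0.0069]
ee_rot: [[-0.035, 0.999, 0.0], [0.999, 0.035, 0.0], [0.0, 0.0, -1.0]]
contact_force: [0.3, -1.4, -1.7]
width: -0.002
gripper_force: 0.8
```

```bash
python3 - <<'E'
from h import *
o,im=snap('wrist','w12.png'); b=cv2.cvtColor(cv2.imread('pics/w11.png'),cv2.COLOR_BGR2GRAY).astype(int); g=cv2.cvtColor(im,cv2.COLOR_RGB2GRAY).astype(int)
a=cv2.cvtColor(cv2.imread('pics/w9.png'),cv2.COLOR_BGR2GRAY).astype(int)
for n,x in(('push mid',a),('w11',b),('now',g)): print(n,'c312',x[196:250,312],'c285',x[170:250:2,285])
E
```

```text
push mid c312 [188 189 190 189 188 188 187 186 186 184 183 182 182 182 182 182 182 182
 182 182 182 183 185 187 189 190 188 187 187 184 178 163 126 103 103 103
 102 103 103 102 102 103 102 103 113 125 127 126 127 127 126 132 142 146] c285 [187 185 185 188 189 190 189 188 187 186 188 188 190 190 190 189 187 186
 187 187 185 185 184 182 182 180 180 183 175 124 103 102 102 103 103 113
 127 125 125 255]
w11 c312 [116 117 116 116 115 115 114 114 115 114 115 115 118 118 119 119 118 119
 117 115 111 108  94  81  76  76  77  76  76  75  75  72  64  58  58  57
  59  58  57  56  58  58  57  66  74  74  75  76  76  76  75  81  85  88] c285 [121 121 121 119 120 121 121 121 121 121 120 119 118 119 117 116 115 116
 114 114 112 113 115 113 101  76  77  75  75  67  57  58  59  57  58  69
  76  77  76 131]
now c312 [113 111 111 111 111 111 111 112 111 113 112 113 111 112 114 115 116 115
 114 114 113 110 104  93  79  73  74  73  74  73  72  61  55  56  56  56
  56  56  55  55  56  56  59  68  73  73  73  74  72  72  77  83  84  84] c285 [246 246 246 246 246 246 246 246 246 246 246 229 116 115 115 114 114 111
 112 110 109 110 110 111 104  83  73  73  74  56  56  57  56  55  56  73
  73  72 161 253]
```

>>> {"name": "drive_tool", "arguments": {"targets": [[[0.05,0,0,0,0,0,0],[0,0,0,0,0,0,0]]]}}

```text
time_s: 19.53
ee_pos: [0.5641, 0.1418, -0.0069]
ee_rot: [[-0.035, 0.999, 0.0], [0.999, 0.035, 0.0], [0.0, 0.0, -1.0]]
contact_force: [0.5, 0.2, -0.6]
width: 0.001
gripper_force: 0.8
```

>>> {"name": "drive_tool", "arguments": {"targets": [[[0.05,0,0,0,0,0,0],[0,0,0,0,0,0,0]]]}}

```text
time_s: 19.7
ee_pos: [0.5639, 0.1434, -0.007]
ee_rot: [[-0.035, 0.999, -0.0], [0.999, 0.035, -0.0], [-0.0, -0.0, -1.0]]
contact_force: [0.3, -1.3, -1.2]
width: 0.0
gripper_force: 1.0
```

>>> {"name": "drive_tool", "arguments": {"targets": [[[0.05,0,0,0,0,0,0],[0,0,0,0,0,0,0],[0,0,0,0,0,0,0]]]}}

```text
time_s: 19.95
ee_pos: [0.5638, 0.1451, -0.007]
ee_rot: [[-0.034, 0.999, -0.0], [0.999, 0.034, -0.0], [-0.0, -0.0, -1.0]]
contact_force: [-0.7, -3.8, -2.2]
width: 0.003
gripper_force: 1.9
```

>>> {"name": "drive_tool", "arguments": {"targets": [[[0.05,0,0,0,0,0,0],[0,0,0,0,0,0,0],[0,0,0,0,0,0,0]]]}}

```text
time_s: 20.2
ee_pos: [0.5638, 0.1471, -0.007]
ee_rot: [[-0.034, 0.999, -0.0], [0.999, 0.034, -0.0], [-0.0, -0.0, -1.0]]
contact_force: [-1.4, -4.9, -2.9]
width: 0.001
gripper_force: 2.2
```

>>> {"name": "drive_tool", "arguments": {"targets": [[[0.05,0,0,0,0,0,0],[0,0,0,0,0,0,0],[0,0,0,0,0,0,0]]]}}

```text
time_s: 20.45
ee_pos: [0.5637, 0.149, -0.007]
ee_rot: [[-0.034, 0.999, -0.0], [0.999, 0.034, -0.0], [-0.0, -0.0, -1.0]]
contact_force: [-0.1, -5.2, -2.5]
width: 0.002
gripper_force: 2.4
```

```bash
python3 - <<'E'
from h import *
o,im=snap('wrist','w13.png'); g=cv2.cvtColor(im,cv2.COLOR_RGB2GRAY).astype(int)
go([.564,.15,-.007],92)
b=cv2.cvtColor(cv2.imread('pics/w12.png'),cv2.COLOR_BGR2GRAY).astype(int)
for n,x in(('w12',b),('now',g)): print(n,'c312',x[130:250,312]); print('r190',x[190,240:400:2])
E
```

```text
t 20.5 pos [ 0.5637  0.149  -0.007 ] yaw 91.97018623238162 shift [0.0249 0.0088 0.    ] turn -0.004968961269729751 Rz [-0.0004 -0.0004 -1.    ] F [-0.7431 -5.5476 -2.0201] w -0.00024655487429778257 2.4061700887978077
w12 c312 [245 245 245 245 245 245 245 245 245 245 245 245 245 246 246 245 245 246
 246 245 246 246 246 246 246 246 246 246 246 246 246 246 246 246 246 246
 246 246 246 246 246 246 246 246 247 246 246 246 246 246 246 246 247 247
 247 247 247 247 247 247 247 247 230 157 114 114 113 111 111 111 111 111
 111 112 111 113 112 113 111 112 114 115 116 115 114 114 113 110 104  93
  79  73  74  73  74  73  72  61  55  56  56  56  56  56  55  55  56  56
  59  68  73  73  73  74  72  72  77  83  84  84]
r190 [245 245 245 246 245 242 239 240 240 240 238 241 244 245 245 245 246 246
 245 245 246 246 246 246 247 247 247 247 247 247 247 247 247 247 247 247
 247 247 247 246 246 246 246 246 246 246 246 246 246 246 245 245 245 245
 245 245 245 245 244 244 244 244 244 244 244 243 240 236 236 238 239 238
 238 240 240 240 240 240 240 240]
now c312 [240 240 240 241 240 240 240 241 240 240 240 241 241 241 241 241 241 241
 241 241 241 242 241 241 241 241 241 241 241 241 241 241 241 241 241 241
 241 241 241 241 240 240 240 241 241 241 241 240 240 241 241 240 240 240
 240 240 240 241 240 240 240 240 240 240 240 240 239 240 240 240 240 240
 240 239 240 239 240 239 239 240 239 240 240 240 240 240 240 239 239 215
 129  69  69  68  69  68  66  58  52  52  51  51  51  50  51  51  51  52
  50  61  68  67  67  67  67  67  71  75  80  80]
r190 [237 237 238 239 239 234 231 232 232 232 229 231 236 237 237 238 238 238
 238 238 239 239 239 240 240 240 240 241 241 241 241 241 240 240 241 240
 240 240 240 240 240 239 239 239 239 239 239 239 239 239 239 238 238 238
 238 238 237 237 237 236 237 236 237 237 236 235 232 228 228 230 230 230
 229 233 233 233 233 233 232 232]
```

The downward force on the tool has reached about half the caddy's weight, so its rear is hanging on the pusher by friction. I'll ease down.

>>> {"name": "drive_tool", "arguments": {"targets": [[[0,0,0.03,0,0,0,0],[0,0,0.03,0,0,0,0],[0,0,0.03,0,0,0,0],[0,0,0,0,0,0,0]]]}}

```text
time_s: 20.83
ee_pos: [0.5636, 0.1483, -0.0108]
ee_rot: [[-0.034, 0.999, -0.001], [0.999, 0.034, -0.001], [-0.001, -0.001, -1.0]]
contact_force: [-1.0, -6.4, -2.6]
width: -0.002
gripper_force: 3.4
```

>>> {"name": "drive_tool", "arguments": {"targets": [[[0.02,0,0.02,0,0,0,0],[0,0,0.03,0,0,0,0],[0,0,0,0,0,0,0]]]}}

```text
time_s: 21.08
ee_pos: [0.5635, 0.149, -0.0128]
ee_rot: [[-0.034, 0.999, -0.001], [0.999, 0.034, -0.001], [-0.001, -0.001, -1.0]]
contact_force: [-0.1, -6.3, -1.7]
width: 0.002
gripper_force: 3.4
```

>>> {"name": "drive_tool", "arguments": {"targets": [[[-0.03,0,0,0,0,0,0],[-0.03,0,0,0,0,0,0],[0,0,0,0,0,0,0]]]}}

```text
time_s: 21.33
ee_pos: [0.5645, 0.1489, -0.0121]
ee_rot: [[-0.035, 0.999, 0.001], [0.999, 0.035, 0.002], [0.002, 0.001, -1.0]]
contact_force: [-0.6, 1.0, 0.5]
width: -0.0
gripper_force: 0.0
```

>>> {"name": "drive_tool", "arguments": {"targets": [[[-0.07,0,0,0,0,0,0],[-0.03,0,0,0,0,0,0],[0,0,-0.2,0,0,0,0],[0,0,-0.3,0,0,0,0],[0,0,-0.4,0,0,0,0],[0,0,-0.5,0,0,0,0],[0,0,-0.5,0,0,0,0],[0,0,-0.5,0,0,0,0],[-0.5,0,-0.5,0,0,0,0],[-0.5,0,-0.5,0,0,0,0],[-0.5,0,-0.5,0,0,0,0],[-0.5,0,-0.5,0,0,0,0],[-0.7,0,0,0,0,0,0],[-0.7,0,0,0,0,0,0],[-0.7,0,0,0,0,0,0],[0,0,0,0,0,0,0]]]}}

```text
time_s: 22.67
ee_pos: [0.5697, -0.0272, 0.1648]
ee_rot: [[-0.027, 1.0, 0.001], [1.0, 0.027, -0.004], [-0.004, 0.001, -1.0]]
contact_force: [-0.5, -0.6, -0.4]
width: -0.003
gripper_force: 0.0
```

```bash
python3 - <<'E'
from h import *
o,im=snap('wrist','w14.png'); go([.564,.15,-.007],92)
o,t=snap('top','t14.png'); g=cv2.cvtColor(t,cv2.COLOR_RGB2GRAY).astype(int)
for r in range(178,222,4): print(r,g[r,205:320:2])
o,s=snap('side','s14.png')
E
```

```text
t 22.7167 pos [ 0.5697 -0.0238  0.1647] yaw 91.68118736116514 shift [ 4.3547 -0.0204  4.2869] turn -0.053135439805809405 Rz [ 0.0011 -0.0015 -1.    ] F [ 0.1736  0.3467 -0.9053] w 0.002312147183059509 0.0
178 [108 108 110 128 127 137 142 140 150 154 155 161 165 165 175 179 180 183
 194 194 198 209 203 136 112 113 116 124 124 128 139 135 100  85  86  90
 101  99  97 103 107 108 115 118 118 120 131 131 142 147 146 146 103  75
  86  88  88  94]
182 [108 107 155 232 235 234 242 245 245 245 246 246 246 247 247 247 247 248
 248 247 247 247 235 193 244 242 239 239 236 235 235 234 189 159 158 156
 156 155 152 152 151 149 149 149 149 149 150 150 151 154 153 153 154 155
 152 157 158 158]
186 [108 106 155 228 232 235 244 245 242 244 244 244 245 245 245 244 244 244
 244 244 245 246 249 230 217 219 231 230 222 223 240 235 180 178 178 180
 180 181 182 182 182 182 183 183 182 183 181 180 179 177 177 174 164 178
 179 180 180 180]
190 [108 106 155 228 232 232 243 245 242 246 248 248 240 238 237 238 239 242
 243 244 245 245 242 236 240 195 184 193 193 179 191 244 186 179 180 180
 181 181 182 182 182 1
[... 1055 characters left out ...]
32 233 242 246 243 247 248 248 245 239 239 240 240 240
 241 241 242 242 247 222 194 195 195 194 193 193 173 221 255 213 178 179
 180 180 180 180 180 180 180 180 180 180 180 180 180 180 180 181 168 174
 180 178 177 177]
214 [108 106 139 224 234 233 242 246 243 247 249 249 249 250 248 246 247 247
 249 249 249 249 254 255 255 255 255 255 255 255 255 255 255 237 180 180
 182 182 182 182 182 182 182 181 181 181 181 181 183 183 184 176 101 102
 153 161 162 160]
218 [108 106 139 225 235 234 243 247 244 248 250 250 250 250 250 251 250 249
 250 249 248 248 240 217 255 255 255 255 255 255 255 255 255 255 255 220
 176 176 174 174 173 170 170 168 165 166 165 162 161 161 158 159 154 152
 208 219 206 195]
```

```bash
python3 - <<'E'
from h import *
g=cv2.cvtColor(cv2.imread('pics/t14.png'),cv2.COLOR_BGR2GRAY).astype(int)
for r in (190,194,198,202): print(g[r,250:275])
print(ray('top',[(264,198)],.027),ray('top',[(264,198)],.033),ray('top',[(308,198)],.046))
w=cv2.cvtColor(cv2.imread('pics/w14.png'),cv2.COLOR_BGR2GRAY).astype(int)
print('wrist rows c322',w[0:60,322]); go([.5645,.150,.06],92)
E
```

```text
[237 236 238 240 230 195 174 184 191 193 193 193 187 179 179 191 231 244
 218 186 178 179 179 180 180]
[243 244 247 248 239 199 150 161 189 199 200 199 192 180 178 191 222 233
 224 201 182 178 179 179 179]
[244 242 244 249 243 207 158 159 187 199 201 201 192 178 177 179 204 216
 200 181 178 178 178 179 179]
[245 243 246 250 243 207 157 158 188 200 201 200 192 178 179 177 194 226
 235 212 185 179 180 181 181]
[[0.5616 0.1629 0.027 ]] [[0.5608 0.1622 0.033 ]] [[0.5585 0.0526 0.046 ]]
wrist rows c322 [255 255 255 255 255 231 231 231 231 231 231 231 231 231 231 231 232 231
 231 232 231 231 231 231 232 231 232 232 231 231 231 231 231 230 230 231
 232 231 232 231 232 231 232 231 231 231 231 231 230 230 231 231 231 230
 230 230 229 229 230 229]
t 22.8167 pos [ 0.5698 -0.0197  0.1645] yaw 91.96340791672145 shift [4.243  0.0091 2.6161] turn -0.006098680546424855 Rz [ 0.0011  0.0007 -1.    ] F [ 0.2385 -0.3596  0.4897] w -0.0009152382058197324 0.0
```

>>> {"name": "drive_tool", "arguments": {"targets": [[[0.6,0,0,0,0,0,0],[0.6,0,0.3,0,0,0,0],[0.6,0,0.3,0,0,0,0],[0.6,0,0.4,0,0,0,0],[0.6,0,0.4,0,0,0,0],[0.6,0,0.4,0,0,0,0],[0.4,0,0.4,0,0,0,0],[0.3,0,0.4,0,0,0,0],[0,0,0.4,0,0,0,0],[0,0,0.4,0,0,0,0],[0,0,0.2,0,0,0,0],[0,0,0,0,0,0,0],[0,0,0,0,0,0,0]]]}}

```text
time_s: 23.9
ee_pos: [0.5636, 0.1526, 0.0198]
ee_rot: [[-0.036, 0.999, -0.0], [0.999, 0.036, 0.0], [0.0, -0.0, -1.0]]
contact_force: [-0.0, -0.1, -0.0]
width: -0.001
gripper_force: 0.0
```

>>> {"name": "drive_tool", "arguments": {"targets": [[[0,0,0.03,0,0,0,0],[0,0,0,0,0,0,0],[0,0,0,0,0,0,0]]]}}

```text
time_s: 24.15
ee_pos: [0.5643, 0.1518, 0.0191]
ee_rot: [[-0.034, 0.999, 0.001], [0.999, 0.034, 0.0], [0.0, 0.001, -1.0]]
contact_force: [0.2, 0.1, -0.9]
width: -0.001
gripper_force: 0.0
```

>>> {"name": "drive_tool", "arguments": {"targets": [[[0,0,0.1,0,0,0,0],[0,0,0.1,0,0,0,0],[0,0,0.05,0,0,0,0],[0,0,0,0,0,0,0],[0,0,0,0,0,0,0]]]}}

```text
time_s: 24.57
ee_pos: [0.5636, 0.1517, 0.008]
ee_rot: [[-0.035, 0.999, -0.001], [0.999, 0.035, -0.0], [-0.0, -0.001, -1.0]]
contact_force: [0.9, -0.8, 0.1]
width: -0.001
gripper_force: 0.0
```

>>> {"name": "drive_tool", "arguments": {"targets": [[[0,0,0.04,0,0,0,0],[0,0,0,0,0,0,0],[0,0,0,0,0,0,0]]]}}

```text
time_s: 24.82
ee_pos: [0.5638, 0.1518, 0.0066]
ee_rot: [[-0.035, 0.999, -0.0], [0.999, 0.035, 0.0], [0.0, -0.0, -1.0]]
contact_force: [-0.1, 0.3, 0.4]
width: -0.002
gripper_force: 0.0
```

>>> {"name": "drive_tool", "arguments": {"targets": [[[0,0,0.04,0,0,0,0],[0,0,0,0,0,0,0],[0,0,0,0,0,0,0]]]}}

```text
time_s: 25.07
ee_pos: [0.5637, 0.1517, 0.005]
ee_rot: [[-0.035, 0.999, -0.0], [0.999, 0.035, -0.0], [-0.0, -0.0, -1.0]]
contact_force: [-0.2, 0.3, 1.4]
width: -0.001
gripper_force: 0.0
```

>>> {"name": "drive_tool", "arguments": {"targets": [[[0,0,0.04,0,0,0,0],[0,0,0,0,0,0,0],[0,0,0,0,0,0,0]]]}}

```text
time_s: 25.32
ee_pos: [0.5637, 0.1517, 0.0034]
ee_rot: [[-0.035, 0.999, -0.0], [0.999, 0.035, -0.0], [-0.0, -0.0, -1.0]]
contact_force: [0.5, 0.4, 0.3]
width: -0.002
gripper_force: 0.0
```

>>> {"name": "drive_tool", "arguments": {"targets": [[[0,0,0.04,0,0,0,0],[0,0,0,0,0,0,0],[0,0,0,0,0,0,0]]]}}

```text
time_s: 25.57
ee_pos: [0.5637, 0.1517, 0.0018]
ee_rot: [[-0.035, 0.999, -0.0], [0.999, 0.035, -0.0], [-0.0, -0.0, -1.0]]
contact_force: [0.2, 0.8, 1.1]
width: 0.0
gripper_force: 0.0
```

>>> {"name": "drive_tool", "arguments": {"targets": [[[0,0,0.04,0,0,0,0],[0,0,0,0,0,0,0],[0,0,0,0,0,0,0]]]}}

```text
time_s: 25.82
ee_pos: [0.5641, 0.1516, 0.0009]
ee_rot: [[-0.034, 0.999, 0.001], [0.999, 0.034, -0.0], [-0.0, 0.001, -1.0]]
contact_force: [-1.1, -0.4, 8.3]
width: 0.002
gripper_force: 3.0
```

```bash
python3 - <<'E'
from h import *
o,im=snap('wrist','w15.png'); go([.5645,.150,.06],92); g=cv2.cvtColor(im,cv2.COLOR_RGB2GRAY).astype(int)
print(g[180:250,312]); print(g[180:250,285]);
for r in (205,215,225,235): print(r,g[r,240:400:2])
E
```

```text
t 25.8667 pos [0.564  0.1516 0.0008] yaw 91.96991606720488 shift [-0.0402  0.011  -1.4787] turn -0.005013988799187056 Rz [ 0.0007 -0.0002 -1.    ] F [-1.9053 -0.4199  7.4445] w 0.0018641294184320043 3.017648868262768
[245 245 245 245 245 245 245 245 245 245 245 245 245 245 245 245 245 245
 245 245 244 244 244 244 244 244 244 244 243 244 244 244 244 244 244 244
 244 244 226 151 105  93  72  55  56  56  55  56  56  56  55  57  56  56
  63  70  70  71  71  77  83  84  83  82  83  83  83  83  84  84]
[244 244 244 244 244 244 244 244 244 244 244 244 244 244 244 244 244 244
 244 244 244 244 243 243 243 243 243 243 243 243 243 243 243 243 243 243
 244 244 224 147 100  88  69  57  56  56  56  56  56  57  56  56  56  56
  62  69  71  71  71  70  71 237 253 253 253 253 253 253 253 253]
205 [242 243 243 243 244 244 244 243 239 237 237 238 235 236 241 242 243 243
 243 243 243 244 243 243 244 244 244 244 244 245 245 245 245 245 245 244
 244 244 244 244 244 244 244 244 244 244 243 243 243 243 243 243 242 242
 243 242 242 242 242 242 241 241 241 235 234 235 237 236 235 242 239 238
 238 238 238 238 
[... 306 characters left out ...]
39 238
 238 238 238 238 237 238 237 238]
225 [249 250 252 155 141 144 143 140 138  73  69  70  70  51  50  56  56  56
  57  56  56  57  56  57  56  56  56  56  57  56  56  56  56  55  56  56
  56  55  57  56  56  56  56  55  56  56  57  57  57  56  56  56  57  57
  56  56  56  56  56  56  56  57  57  51  51  70  71  71  80 131 100 103
 101 103 102  98 100 101  99 135]
235 [252 252 252 253 253 253 251 252 240  91  71  72  71  69  69  69  69  70
  69  69  69  70  68  69  69  69  69  69  69  70  70  70  70  69  69  70
  70  70  68  69  69  69  68  70  69  68  70  69  70  69  69  70  71  71
  71  71  72  71  71  70  72  71  71  70  70  70  72  71 119 131 100 101
  98 101 100  99 100 100 101 136]
```

```bash
python3 - <<'E'
from h import *
for f in ('w8','w9','w11','w12','w13','w15'):
  g=cv2.cvtColor(cv2.imread(f'pics/{f}.png'),cv2.COLOR_BGR2GRAY).astype(int)
  for r in ((191,) if f=='w8' else (231,237)): print(f,r,'L',g[r,240:272],'R',g[r,364:400])
E
```

```text
w8 191 L [205 205 205 182 158 155 156 151 153 141 139 139 139 140 140 140 139 141
 140 141 140 139 140 140 140 140 140 139 140 139 140 140] R [141 140 140 140 140 140 140 140 140 140 141 140 139 140 140 139 140 140
 140 140 139 166 232 182 156 153 153 156 157 156 198 205 204 206 205 204]
w9 231 L [185 187 186 186 186 186 166 141 140 137 137 138 130 127 127 127 126 127
 127 127 110  95  93  94  94  98 103 103 103 103 102 103] R [103 102 102 102 102 103  99  94  94  94  93 117 126 127 128 126 127 128
 126 181 188 142 139 138 138 140 140 178 186 186 185 186 186 185 186 187]
w9 237 L [185 186 186 186 186 186 186 143 142 139 138 138 135 128 126 126 127 125
 128 127 118  95  99 102 102 102 103 103 101 102 103 103] R [103 104 103 102 102 103 103 102 102  97  98 126 126 126 128 126 127 126
 126 227 147 140 137 137 139 141 158 185 185 186 187 186 187 186 185 186]
w11 231 L [144 146 147 149 147 146 148 148 145 142 143 145 112  77  74  75  76  76
  75  76  69  55  54  54  53  53  55  55  58  58  57  58] R [ 57  57  57  58  58  56  59  57  53  54  53  54  64  74  77  76  75  76
  75  75  83 104 
[... 1314 characters left out ...]
51  51] R [52 51 52 53 52 52 52 52 52 52 50 60 66 66 66 67 67 66 67 83 93 95 95 95
 93 94 96 95 95 95 92 93 93 95 97 96]
w15 231 L [114 112 113 115 114 115 117 118 118 119 118 119 116 114 115 114 115 115
  74  70  71  71  71  70  71  61  53  55  56  57  56  57] R [ 57  56  55  55  51  68  72  71  71  72  72  71  90 180 146 104 100 100
 101 101  99 101 102 101 101  99  99  99 101 102 101  98 101 127 137 137]
w15 237 L [251 252 252 252 252 252 253 253 253 253 253 252 252 252 252 253 252 252
 202  82  71  70  72  71  71  71  70  71  71  72  70  71] R [ 70  71  70  71  72  71  71  71  71  71  70  69 232 251 230 116 103 101
 101 101  98 102 102 101 101  98  98  99 101 102  98 100 109 135 137 137]
```

The rim width scales to 27 mm height (117 px measured; about 118 expected if dropped, 123 if not), so the rear is down in the well. I'll withdraw upward, and the flap can shut.

>>> {"name": "drive_tool", "arguments": {"targets": [[[0,0,-0.1,0,0,0,0],[0,0,-0.3,0,0,0,0],[0,0,-0.4,0,0,0,0],[0,0,-0.5,0,0,0,0],[0,0,-0.5,0,0,0,0],[0,0,-0.5,0,0,0,0],[0,0,-0.5,0,0,0,0],[-0.5,0,-0.5,0,0,0,0],[-0.5,0,-0.5,0,0,0,0],[-0.5,0,-0.5,0,0,0,0],[-0.5,0,0,0,0,0,0],[-0.5,0,0,0,0,0,0],[-0.5,0,0,0,0,0,0],[-0.5,0,0,0,0,0,0],[-0.5,0,0,0,0,0,0],[0,0,0,0,0,0,0],[0,0,0,0,0,0,0],[0,0,0,0,0,0,0],[0,0,0,0,0,0,0]]]}}

```text
time_s: 27.45
ee_pos: [0.5693, -0.0068, 0.1727]
ee_rot: [[-0.036, 0.999, 0.0], [0.999, 0.036, 0.001], [0.001, 0.0, -1.0]]
contact_force: [0.4, 0.5, 0.8]
width: 0.001
gripper_force: 0.0
```

```bash
python3 - <<'E'
from h import *
go([.5645,.150,.06],92); o,t=snap('top','t16.png'); g=cv2.cvtColor(t,cv2.COLOR_RGB2GRAY).astype(int)
for r in range(182,218,5): print(r,'caddy',g[r,248:276],'flap',g[r,300:316])
b=cv2.cvtColor(cv2.imread('pics/top.png'),cv2.COLOR_BGR2GRAY).astype(int)
print('moved elsewhere px:',[(int((abs(g-b)[y-25:y+25,x-25:x+25]>40).sum())) for x,y in((422,140),(480,150),(381,287),(145,210))])
E
```

```text
t 27.45 pos [ 0.5693 -0.0068  0.1727] yaw 92.07308793737663 shift [3.9198 0.0201 2.8206] turn 0.012181322896104518 Rz [ 0.0004  0.0007 -1.    ] F [0.442  0.5103 0.7765] w 0.0012119673406713223 0.0
182 caddy [245 235 207 193 226 244 245 242 240 240 240 241 232 202 171 163 164 165
 164 163 162 161 160 161 159 158 156 157] flap [151 152 153 155 154 153 154 153 152 154 157 155 154 152 154 182]
187 caddy [245 245 236 217 203 199 196 194 195 197 198 194 176 143 121 117 119 120
 133 161 175 178 179 179 179 179 180 180] flap [180 180 179 179 179 179 179 176 166 163 170 177 180 179 179 189]
192 caddy [246 243 239 242 246 247 248 242 215 170 166 190 190 158 124 116 116 114
 120 149 172 179 180 180 180 179 180 180] flap [180 180 180 178 178 178 178 174 163 157 160 172 178 179 178 178]
197 caddy [246 246 244 241 243 247 249 246 224 178 154 177 184 157 124 116 117 115
 119 145 169 178 179 179 179 179 179 179] flap [179 179 179 179 179 179 179 175 164 157 160 172 178 180 179 177]
202 caddy [247 247 245 243 246 249 250 247 229 183 156 178 197 192 159 125 116 115
 119 143 171 180 180 180 181 181 181 181] flap [180 179 179 179 179 179 179 179 176 164 160 171 179 179 177 181]
207 caddy [243 244 236 206 169 154 153 152 147 144 155 177 195 201 192 160 124 115
 117 137 168 180 182 181 181 181 181 181] flap [179 180 179 180 180 180 180 179 176 165 160 170 179 178 177 189]
212 caddy [242 243 239 219 199 193 193 193 194 194 193 191 192 194 194 188 166 147
 149 160 174 180 179 180 179 179 179 180] flap [181 181 181 181 181 182 182 180 167 147 141 151 160 163 179 218]
217 caddy [250 250 250 247 255 255 255 255 255 255 255 255 255 255 255 255 255 255
 242 214 192 182 182 181 182 182 182 182] flap [176 176 176 175 173 173 172 171 173 177 174 171 187 226 255 255]
moved elsewhere px: [117, 0, 235, 0]
```

```bash
python3 -c "
from h import *
print(order.close_job())"
```

```text
the job is handed in; nothing more can be done
None
```

I handed in the job with the caddy's rear measured down in the well behind the step, the flap looking shut and the arm clear. The judge gave no verdict, buffer travel was never read directly (I estimate about 5 mm), and I had no direct look at the caddy's front or at whether the cup and tamper stayed put.

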